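# Hold the hand viewer over the specimen slide

### The arm

A 6-joint arm with a two-finger parallel gripper is mounted at the origin on the work surface. World frame = base frame: x ahead of the robot, y to its left, z up, the work surface at z = 0. Lengths are in m, angles in rad, forces in N, time in s.
With the tool pointing down it reaches from about 0.375 to 0.9 m from the base axis. Payload 3.1 kg.
Tool frame: the origin (TCP) lies midway between the tips of the shut fingers; the grasp point (between the pads) lies 19 mm behind it (manip.grasp_offset is the distance from the TCP to the grasp point, in m); z points along the fingers, y is the line along which they close (so a half turn about z gives the same grasp; the last joint's range is limited). The gripper opens to 85 mm and grips with 20 to 120 N. Pads are 22 mm wide; open, the fingers measure 114 mm over their backs; the gripper's body (76 mm by 85 mm) begins 54 mm behind the grasp point. The pads swing forward as they close: fully open they stand 13 mm farther back than shut.
Start: joints at [1.119, 0.527, 1.433, -0, 1.181, -0.178], TCP at [0.168, 0.602, 0.231] pointing down, gripper open.
Joint ranges: [-3.08, 3.08], [-0.75, 2.2], [0.22, 2.44], [-1.43, 4.57], [0, 2.65], [-2.85, 2.85]. Speed limits (rad/s): [2.79, 2.79, 3.14, 3.14, 3.14, 3.14].

### API

Orientations are given as a unit quaternion [x, y, z, w].
In Python, from station import sensors, cams, order, manip gives the robot as it stands.
- The arm moves only by the tool move_arm, never from a script. Its argument "targets" is a list of rows, each an object of numbers: "dx", "dy", "dz": the shift along the world's x, y, z normalised to -1 to 1, where 1 is 25 mm; "rx", "ry", "rz": the turn, a rotation vector about the world's x, y, z normalised to -1 to 1, where 1 is 30 degrees. A call has exactly 10 rows; each row shifts and turns the commanded pose from where the row before left it; what a row does not reach is not made up. A row lasts 1/8 s, in which the tool goes at most 62.5 mm and 10.7 degrees, less where a joint would pass 70% of its speed; a pose out of reach is approached as far as the arm can. A call with a number of a shift or a turn outside -1 to 1 is refused whole. A call with a gripper value outside its range is refused whole. "claw" is the opening in per cent of the stroke, from 0 (shut) to 100 (fully open), set as the call begins (left out, the last holds). The fingers move at their own pace and stop on an object; "newtons" is the grip in N (left out, the last holds). Time passes only in rows, so rows that do not move let the fingers close, or fill a call up. It gives the time, the measured TCP pose, the force, the opening and the grip force at its end, in the units of the state.
- sensors.sense(): the state, without advancing time (a new reading comes with each control period).
- cams.snapshot(name): name is "scene" or "side" or "wrist"; returns the picture (384x512x3 uint8, red, green, blue); there is no depth.
- cams.camera_model(name): a dict with "fx", "fy", "cx", "cy" (pixels), "extrinsics" (4x4, takes a point from world to camera coordinates). Camera axes: x right, y down, z forward; pixel columns grow to the right and rows downward; lengths in m; the calibration is good to about 2 mm. A picture is of the moment at which its call begins: read the wrist's pose just before it. camera_model takes no time and is no camera call; for the wrist camera it gives the pose at the moment of the call.
- order.sign_off(): hands the job in; it is judged then, once.
The state is a dict: "t": time; "q": joint angles; "qd": joint speeds; "tau": joint torques, N m; "tcp_pos": TCP position; "tool_rot": TCP orientation; "force": force on the tool from outside, world axes, zero at the start; "ft_torque": the same for the moment, N m; "finger_gap": opening from 0.0 (shut) to 1.0 (fully open); "gripper_force": force on a finger pad.
Only numpy, scipy, OpenCV 4.12 (cv2) and the standard library are available. Lean on these libraries where they do the work, as an engineer would, in place of code of your own. Each camera call takes 0.05 s, during which the arm holds its last target. There are 200 camera calls.

### The job

Take the hand viewer off its rail by lifting it straight up out of the sprung catch, carry it over the slide file, and hold it over the specimen slide on the lamp stand: upright, centred on the slide, the long side of its hood along the long side of the slide, about a centimetre above the glass. Neither the viewer nor the robot may touch the lamp stand or slide at any time; do not let the viewer hit the slide file, and leave everything else on the table where it is. Finish while still holding the viewer there, steady in the gripper; do not put it down.

Things in the scene. Friction and masses are not known exactly. Their poses are not given: they have to be found in the camera images.
- viewer_grip (a point): Hand viewer (about 0.2 kg): upright grey grip block 30 (x) x 34 (y) mm on a black hood, 120 mm high overall. This point is on its centre line, 98 mm above the hood's lower edge, 22 mm below the flat top: where to grip, fingers closing along its y (34 mm), above its steel clip. z up. The clip is at its back (+x): bridge 66 to 72 mm above the hood's edge, reaching back 33 mm from the centre line.
- viewer_mouth (a point): Middle of the open lower edge of the viewer's hood (30 mm in x by 64 mm in y, 28 mm high), at the viewer's very bottom, 98 mm straight below viewer_grip; same axes. It starts about 20 mm above the table.
- viewer: The same hand viewer as a body; origin at viewer_mouth, same axes.
- rail: Fixed rail: aluminium strip 200 mm long (y), 8 mm thick, top 86 mm above the table, on a foot plate 100 x 230 mm. Origin on the table under the strip's middle. The viewer hangs on its -x side, parallel to it, its lip behind the strip under a sprung roller: pulling straight up takes about 8 to 15 N in the first 8 mm, then it pops free; the clip clears the strip after 25 mm, the whole viewer after 66 mm of lift.
- slide (a point): Middle of the top face of the specimen slide (white glass 76 x 26 mm with a small amber square in the middle), 31.5 mm above the table, fixed flat on the black top of the lamp stand. Its y runs along the slide's 76 mm side; z up.
- stand: Fixed lamp stand that carries the slide: grey base 110 (its x) x 150 (its y) mm with a black top plate 30 mm above the table, two flat steel clips (34 mm high at most above the table) beside the ends of the slide. Origin on the table under the slide's middle.
- slide_file: Fixed grey slide file between rail and stand, 220 (its x) x 75 (its y) mm, body 90 mm high with a row of upright slides to 106 mm. Origin on the table under its middle.
- dropper_bottle: Bystander: amber dropper bottle, 32 mm across, 70 mm high, close to the lamp stand. Origin under its middle.
- stain_jar: Bystander: glass jar with white cap, 56 mm across, 75 mm high. Origin under its middle.
- pump_bottle: Bystander: white bottle, 68 mm across, 160 mm high. Origin under its middle.
- petri_dish: Bystander: clear flat dish, 90 mm across, 14 mm high. Origin under its middle.
- eyepiece: Bystander: black eyepiece standing on its narrow end, 34 mm across, 46 mm high, behind the rail. Origin under its middle.
- slide_mailer: Bystander: white slide box 85 x 32 x 18 mm. Origin under its middle.

How it is judged:
On the way, in this order (a step that is already met when the one before it is completed fails the run):
1. the viewer is lifted clear of the rail (z of viewer_mouth in the frame of rail above 0.068 m), for 0.1 s.
2. the viewer is carried across above the slide file (z of viewer_mouth in the frame of slide_file above 0.1 m and y of viewer_mouth in the frame of slide_file between -0.04 and 0.04 m and x of viewer_mouth in the frame of slide_file between -0.16 and 0.16 m).
At the end, for the whole second after the job is handed in: The viewer is held still in the fingers, its hood's lower edge 4 to 20 mm above the slide and touching neither slide nor stand, its middle within 9 mm of the slide's middle (horizontally), the hood's long side within 8 degrees of the slide's (either way round), upright within 7 degrees (z of viewer_mouth in the frame of slide between 0.004 and 0.02 m and horizontal distance between viewer_mouth and slide below 0.009 m and angle between the y axis of viewer_mouth and the y axis of slide, either way round below 0.14 rad and angle between viewer_mouth's own z axis and vertical below 0.12 rad and linear speed of viewer below 0.02 m/s and contact force between viewer and the fingers above 1 N and contact force between viewer and stand below 0.2 N); the arm keeps its last pose, push and grip.
It fails at once if the viewer touches the lamp stand or slide (contact force between viewer and stand above 0.5 N).
It fails at once if the robot touches the lamp stand or slide (contact force between any of the arm, the fingers and stand above 0.5 N).
It fails at once if the viewer hits the slide file (contact force between viewer and slide_file above 2 N).
It fails at once if a bystander is moved by more than 15 mm (distance of any of dropper_bottle, stain_jar, pump_bottle, petri_dish, eyepiece, slide_mailer from where it was at the start of the episode above 0.015 m).
It also fails if it takes over 48 s, if anything falls off the work surface, if the arm or the gripper's body presses on something with over 40 N, if the wrist force passes 120 N, or if a joint passes its speed limit or range.

## Working session

There is one attempt and no reset: what is moved stays moved. The work goes in short steps, Python scripts to look and compute and a tool call to move; the robot and the scene stay as the last step left them, time stands still between calls to the robot, and variables do not carry over. Pictures are saved under pics/ and viewed, at most 10 in all, crops included, and the job is handed in when it is done.

Besides the shell and the picture viewer there is one more tool, called after ">>>" by a JSON object that holds its "method" and its "body". move_arm: Moves the arm, as the interface text tells. Scaled input: -1 to 1 covers 25 mm each way for a shift and 30 degrees each way for a turn. Its arguments: {"type":"object","properties":{"targets":{"type":"array"},"claw":{"type":"number"},"newtons":{"type":"number"}},"required":["targets"]}

```bash
mkdir -p pics; ls; python3 - <<'E'
from station import sensors,cams,manip
import cv2,json
s=sensors.sense();print(s['t'],s['tcp_pos'],s['tool_rot'],s['finger_gap'],manip.grasp_offset)
for n in ("scene","side","wrist"):
    m=cams.camera_model(n);print(n,m)
    cv2.imwrite(f"pics/{n}0.png",cams.snapshot(n)[:,:,::-1])
E
```

```text
pics
0.0 [0.16802927 0.60122369 0.23029439] [ 1.35951270e-01  9.90714893e-01 -1.06489898e-03 -3.45337733e-04] 0.9985809719087814 0.0187
scene {'fx': 446.80951790219734, 'fy': 446.80951790219734, 'cx': 260.9787621341019, 'cy': 193.03598355744114, 'extrinsics': array([[ 0.20273031,  0.979063  ,  0.01833206, -0.12242497],
       [ 0.53488042, -0.09503525, -0.8395661 , -0.25567561],
       [-0.82024591,  0.18001095, -0.54294815,  1.69935406],
       [ 0.        ,  0.        ,  0.        ,  1.        ]])}
side {'fx': 360.53974492853945, 'fy': 360.53974492853945, 'cx': 263.1536578263461, 'cy': 192.66844284789477, 'extrinsics': array([[-0.98097072, -0.19388403, -0.0102682 ,  0.59851097],
       [-0.09824351,  0.54129626, -0.83507279,  0.1582002 ],
       [ 0.16746542, -0.81817317, -0.55004363,  0.83428683],
       [ 0.        ,  0.        ,  0.        ,  1.        ]])}
wrist {'fx': 288.7396817665347, 'fy': 288.7396817665347, 'cx': 257.9144699754321, 'cy': 189.87082719022862, 'extrinsics': array([[ 2.69673439e-01,  9.62951521e-01, -7.77389186e-04,
        -6.24168749e-01],
       [ 9.16795676e-01, -2.56500440e-01,  3.06093472e-01,
        -4.00544365e-02],
       [ 2.94553774e-01, -8.32579862e-02, -9.52001146e-01,
         3.79312132e-01],
       [ 0.00000000e+00,  0.00000000e+00,  0.00000000e+00,
         1.00000000e+00]])}
```

View pics/scene0.png

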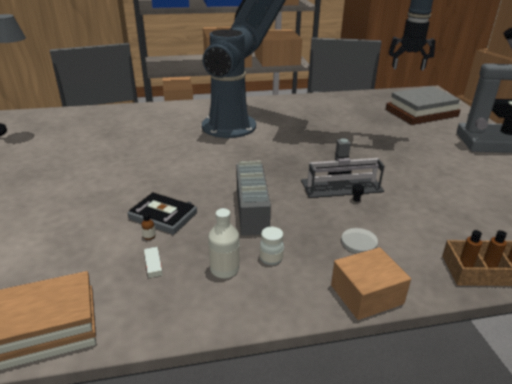

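View pics/side0.png

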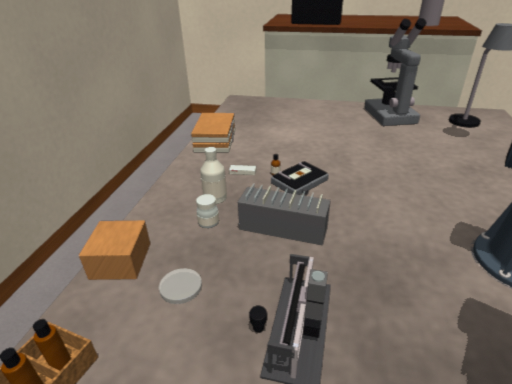

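View pics/wrist0.png

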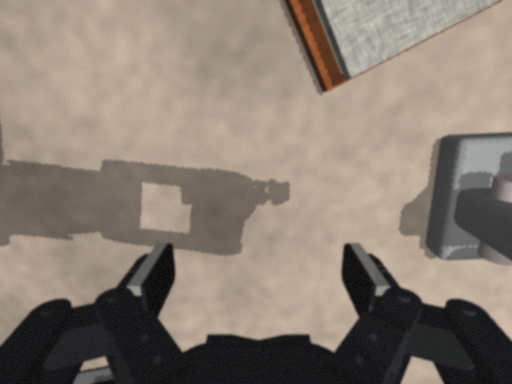

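The scene view shows the viewer on the rail at about (343,150), the slide file at (253,195) and the stand with its slide at (162,210). In the side view they are at (318,280), (284,212) and (300,175). The wrist view shows only bare table. I'll enlarge the parts that matter.

```bash
python3 - <<'E'
import cv2,numpy as np
a=cv2.imread("pics/scene0.png");b=cv2.imread("pics/side0.png")
def c(im,x,y,w,h,W=400,H=300): return cv2.resize(im[y:y+h,x:x+w],(W,H),interpolation=cv2.INTER_CUBIC)
cv2.imwrite("pics/comp.png",np.vstack([np.hstack([c(a,293,128,100,75),c(b,250,245,100,75)]),np.hstack([c(a,115,185,100,75),c(b,255,150,80,60)])]))
E
```

```text
(no output)
```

View pics/comp.png

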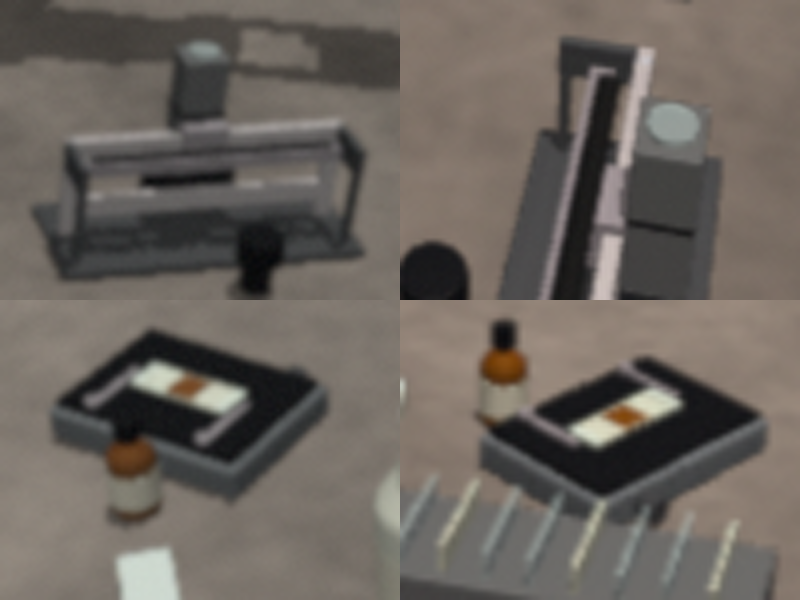

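```bash
cat > h.py <<'E'
import numpy as np
from station import cams
def ray(n,u,v,m=None):
    m=m or cams.camera_model(n);E=m['extrinsics'];R=E[:3,:3]
    return -R.T@E[:3,3], R.T@np.array([(u-m['cx'])/m['fx'],(v-m['cy'])/m['fy'],1])
def atz(n,u,v,z,m=None):
    c,d=ray(n,u,v,m);return c+d*(z-c[2])/d[2]
def tri(p,q):
    A=[];b=[]
    for (n,u,v) in (p,q):
        c,d=ray(n,u,v);d=d/np.linalg.norm(d);P=np.eye(3)-np.outer(d,d);A.append(P);b.append(P@c)
    return np.linalg.lstsq(np.vstack(A),np.hstack(b),rcond=None)[0]
E
python3 - <<'E'
from h import *
np.set_printoptions(precision=4,suppress=True)
S=lambda x,y:("scene",293+x/4,128+y/4)
D=lambda x,y:("side",250+(x-400)/4,245+y/4)
S2=lambda x,y:("scene",115+x/4,185+(y-300)/4)
D2=lambda x,y:("side",255+(x-400)/5,150+(y-300)/5)
def yaw(a,b): d=b-a;return np.degrees(np.arctan2(d[1],d[0])),np.linalg.norm(d)
print("lens",tri(S(204,50),D(673,123)),atz(*S(204,50),.14),atz(*D(673,123),.14))
print("slide",tri(S2(189,387),D2(627,415)),atz(*S2(189,387),.0315),atz(*D2(627,415),.0315))
print(yaw(atz(*S2(138,375),.0315),atz(*S2(244,402),.0315)),yaw(atz(*D2(583,433),.0315),atz(*D2(683,400),.0315)))
print("rail",yaw(atz(*S(72,140),.086),atz(*S(340,122),.086)),yaw(atz(*D(645,50),.086),atz(*D(605,298),.086)))
print("foot front",yaw(atz(*S(65,278),.006),atz(*S(362,250),.006)))
print("file top", [atz("scene",*p,.09) for p in ((238,167),(261,166),(244,209),(269,206))])
print("file top", [atz("side",*p,.09) for p in ((241,190),(329,198),(239,210),(325,218))])
for n,p in dict(drop=(148,237),jar=(272,260),pump=(224,272)).items(): print(n,atz("scene",*p,0))
E
```

```text
lens [0.4607 0.2714 0.1409] [0.4618 0.2723 0.14  ] [0.4598 0.2687 0.14  ]
slide [ 0.5439 -0.258   0.0295] [ 0.5498 -0.2568  0.0315] [ 0.5429 -0.2579  0.0315]
(np.float64(57.01963418730783), np.float64(0.08100611358660778)) (np.float64(-137.81321479825047), np.float64(0.0763710178048523))
rail (np.float64(87.87558276479996), np.float64(0.20408761272614503)) (np.float64(88.5289884678302), np.float64(0.15190045912940345))
foot front (np.float64(89.36083953476992), np.float64(0.2279854641248869))
file top [array([ 0.4755, -0.0409,  0.09  ]), array([0.4809, 0.0238, 0.09  ]), array([ 0.6809, -0.0596,  0.09  ]), array([0.6791, 0.0028, 0.09  ])]
file top [array([ 0.6762, -0.0434,  0.09  ]), array([ 0.4511, -0.047 ,  0.09  ]), array([0.6595, 0.0427, 0.09  ]), array([0.4565, 0.0373, 0.09  ])]
drop [ 0.6326 -0.297   0.    ]
jar [ 0.7743 -0.0085  0.    ]
pump [ 0.7943 -0.1261  0.    ]
```

The viewer's top is at about (0.461, 0.271, 0.14) and the rail's yaw is about 88°. The slide is near (0.545, -0.257); its yaw still needs a close look. Next I move the wrist camera over the viewer.

>>> {"method": "move_arm", "body": {"targets": [{"dx": 0.9, "dy": -1, "rz": 0.045}, {"dx": 0.9, "dy": -1, "rz": 0.045}, {"dx": 0.9, "dy": -1, "rz": 0.045}, {"dx": 0.9, "dy": -1, "rz": 0.045}, {"dx": 0.9, "dy": -1, "rz": 0.045}, {"dx": 0.9, "dy": -1, "rz": 0.045}, {"dx": 0.9, "dy": -1, "rz": 0.045}, {"dx": 0.9, "dy": -1, "rz": 0.045}, {"dx": 0.9, "dy": -1, "rz": 0.045}, {"dx": 0.9, "dy": -1, "rz": 0.045}], "claw": 100, "newtons": 50}}

```text
schema error: expected keys dx, dy, dz, rx, ry, rz
```

>>> {"method": "move_arm", "body": {"targets": [{"dy": -0.8}, {"dy": -0.8}, {"dy": -0.8}, {"dy": -0.8}, {}, {}, {}, {}, {}, {}]}}

```text
schema error: expected keys dx, dy, dz, rx, ry, rz
```

```bash
python3 - <<'E'
from station import sensors,cams
import cv2,pickle
s=sensors.sense();print(s['t'],s['tcp_pos'],s['tool_rot'],s['q'])
m=cams.camera_model("wrist");pickle.dump(m,open("w1.pkl","wb"))
im=cams.snapshot("wrist")[:,:,::-1]
cv2.imwrite("pics/wrist1.png",cv2.resize(im,(768,576)))
E
```

```text
0.15 [0.16807178 0.60140378 0.23054742] [ 1.35956584e-01  9.90714441e-01 -7.95368228e-04 -2.68385941e-04] [ 1.11956765e+00  5.28260202e-01  1.43362790e+00  1.92153667e-05
  1.18138332e+00 -1.78477994e-01]
```

View pics/wrist1.png

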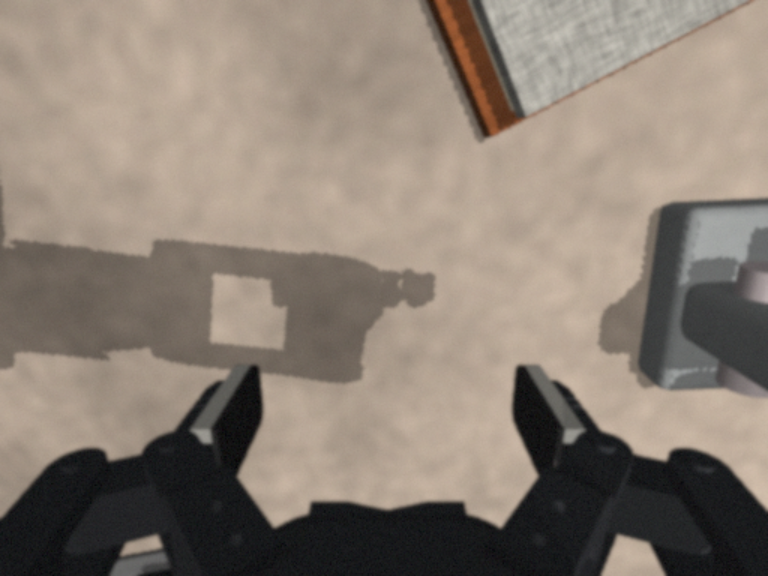

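The move was refused because every row needs all six keys, and the picture is unchanged. I'll resend with complete rows.

>>> {"method": "move_arm", "body": {"targets": [{"dx": 0.9, "dy": -1, "dz": 0, "rx": 0, "ry": 0, "rz": 0.045}, {"dx": 0.9, "dy": -1, "dz": 0, "rx": 0, "ry": 0, "rz": 0.045}, {"dx": 0.9, "dy": -1, "dz": 0, "rx": 0, "ry": 0, "rz": 0.045}, {"dx": 0.9, "dy": -1, "dz": 0, "rx": 0, "ry": 0, "rz": 0.045}, {"dx": 0.9, "dy": -1, "dz": 0, "rx": 0, "ry": 0, "rz": 0.045}, {"dx": 0.9, "dy": -1, "dz": 0, "rx": 0, "ry": 0, "rz": 0.045}, {"dx": 0.9, "dy": -1, "dz": 0, "rx": 0, "ry": 0, "rz": 0.045}, {"dx": 0.9, "dy": -1, "dz": 0, "rx": 0, "ry": 0, "rz": 0.045}, {"dx": 0.9, "dy": -1, "dz": 0, "rx": 0, "ry": 0, "rz": 0.045}, {"dx": 0.9, "dy": -1, "dz": 0, "rx": 0, "ry": 0, "rz": 0.045}], "claw": 100, "newtons": 50}}

```text
t: 1.45
tcp_pos: [0.394, 0.351, 0.2313]
tool_rot: [0.018, 1.0, -0.0, -0.0]
force: [0.2, 0.4, -0.3]
finger_gap: 0.998
gripper_force: 0.0
```

>>> {"method": "move_arm", "body": {"targets": [{"dx": 0, "dy": -0.8, "dz": 0, "rx": 0, "ry": 0, "rz": 0}, {"dx": 0, "dy": -0.8, "dz": 0, "rx": 0, "ry": 0, "rz": 0}, {"dx": 0, "dy": -0.8, "dz": 0, "rx": 0, "ry": 0, "rz": 0}, {"dx": 0, "dy": -0.8, "dz": 0, "rx": 0, "ry": 0, "rz": 0}, {"dx": 0, "dy": 0, "dz": 0, "rx": 0, "ry": 0, "rz": 0}, {"dx": 0, "dy": 0, "dz": 0, "rx": 0, "ry": 0, "rz": 0}, {"dx": 0, "dy": 0, "dz": 0, "rx": 0, "ry": 0, "rz": 0}, {"dx": 0, "dy": 0, "dz": 0, "rx": 0, "ry": 0, "rz": 0}, {"dx": 0, "dy": 0, "dz": 0, "rx": 0, "ry": 0, "rz": 0}, {"dx": 0, "dy": 0, "dz": 0, "rx": 0, "ry": 0, "rz": 0}]}}

```text
t: 2.7
tcp_pos: [0.3933, 0.272, 0.2312]
tool_rot: [0.018, 1.0, -0.0, -0.0]
force: [-0.4, 0.1, -0.2]
finger_gap: 1.003
gripper_force: 0.0
```

```bash
cat > look.py <<'E'
import sys,cv2,pickle
from station import sensors,cams
k=sys.argv[1]
s=sensors.sense();print(s['t'],s['tcp_pos'],s['tool_rot'],s['q'],s['finger_gap'],s['gripper_force'])
m=cams.camera_model("wrist");pickle.dump(m,open(k+".pkl","wb"))
cv2.imwrite(f"pics/{k}.png",cv2.resize(cams.snapshot("wrist")[:,:,::-1],(768,576)))
E
python3 look.py w2
```

```text
2.7 [0.39331252 0.27201769 0.23124762] [ 1.84619195e-02  9.99829562e-01 -1.25508555e-05 -6.08393286e-05] [ 3.70805930e-01  3.31204704e-01  1.79063378e+00  2.69408306e-05
  1.01987627e+00 -1.16307856e+00] 1.002704828826952 0.0
```

View pics/w2.png

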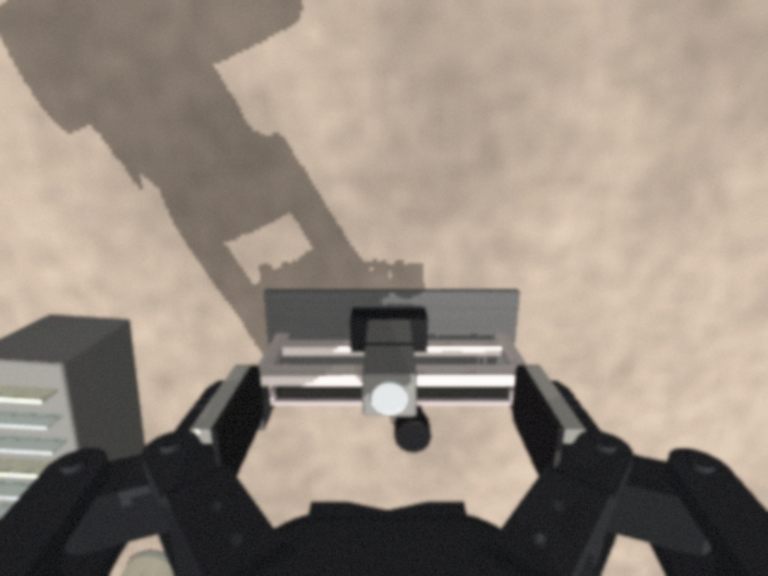

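The wrist picture shows the viewer's lens at (389,399) on its top face (about 362–416 by 381–416). The rail foot's front edge is level at row 290, so the tool's yaw already matches the rail.

```bash
python3 - <<'E'
from h import *
import pickle;m=pickle.load(open("w2.pkl","rb"))
f=lambda u,v,z:atz("wrist",(u+.5)/1.5-.5,(v+.5)/1.5-.5,z,m).round(4)
print(f(389,399,.14),f(389,399,.142),"face",f(362,416,.14),f(416,416,.14))
a,b=f(265,290,.006),f(518,290,.006);print(a,b)
a,b=f(262,384,.086),f(515,383,.086);print(a,b)
E
```

```text
[0.465  0.2704 0.14  ] [0.4637 0.2705 0.142 ] face [0.4766 0.253  0.14  ] [0.4779 0.2869 0.14  ]
[0.4345 0.1611 0.006 ] [0.443  0.3875 0.006 ]
[0.4829 0.1744 0.086 ] [0.4892 0.3647 0.086 ]
```

>>> {"method": "move_arm", "body": {"targets": [{"dx": 0.93, "dy": -0.03, "dz": 0, "rx": 0, "ry": 0, "rz": 0}, {"dx": 0.93, "dy": -0.03, "dz": 0, "rx": 0, "ry": 0, "rz": 0}, {"dx": 0.93, "dy": -0.02, "dz": 0, "rx": 0, "ry": 0, "rz": 0}, {"dx": 0, "dy": 0, "dz": -0.88, "rx": 0, "ry": 0, "rz": 0}, {"dx": 0, "dy": 0, "dz": -0.88, "rx": 0, "ry": 0, "rz": 0}, {"dx": 0, "dy": 0, "dz": -0.88, "rx": 0, "ry": 0, "rz": 0}, {"dx": 0, "dy": 0, "dz": -0.88, "rx": 0, "ry": 0, "rz": 0}, {"dx": 0, "dy": 0, "dz": -0.88, "rx": 0, "ry": 0, "rz": 0}, {"dx": 0, "dy": 0, "dz": -0.88, "rx": 0, "ry": 0, "rz": 0}, {"dx": 0, "dy": 0, "dz": 0, "rx": 0, "ry": 0, "rz": 0}]}}

```text
t: 4.0
tcp_pos: [0.462, 0.2694, 0.0979]
tool_rot: [0.019, 1.0, -0.001, -0.002]
force: [0.4, 0.2, 0.9]
finger_gap: 0.999
gripper_force: 0.0
```

>>> {"method": "move_arm", "body": {"targets": [{"dx": 0, "dy": 0, "dz": 0, "rx": 0, "ry": 0, "rz": 0}, {"dx": 0, "dy": 0, "dz": 0, "rx": 0, "ry": 0, "rz": 0}, {"dx": 0, "dy": 0, "dz": 0, "rx": 0, "ry": 0, "rz": 0}, {"dx": 0, "dy": 0, "dz": 0, "rx": 0, "ry": 0, "rz": 0}, {"dx": 0, "dy": 0, "dz": 0, "rx": 0, "ry": 0, "rz": 0}, {"dx": 0, "dy": 0, "dz": 0, "rx": 0, "ry": 0, "rz": 0}, {"dx": 0, "dy": 0, "dz": 0, "rx": 0, "ry": 0, "rz": 0}, {"dx": 0, "dy": 0, "dz": 0, "rx": 0, "ry": 0, "rz": 0}, {"dx": 0, "dy": 0, "dz": 0, "rx": 0, "ry": 0, "rz": 0}, {"dx": 0, "dy": 0, "dz": 0, "rx": 0, "ry": 0, "rz": 0}], "claw": 0, "newtons": 70}}

```text
t: 5.25
tcp_pos: [0.4636, 0.2701, 0.1003]
tool_rot: [0.019, 1.0, 0.0, 0.001]
force: [0.1, -0.2, 5.5]
finger_gap: 0.39
gripper_force: 69.1
```

Gripped (0.39 × 85 mm ≈ 33 mm). I lift straight up, slowly through the catch.

>>> {"method": "move_arm", "body": {"targets": [{"dx": 0, "dy": 0, "dz": 0.08, "rx": 0, "ry": 0, "rz": 0}, {"dx": 0, "dy": 0, "dz": 0.08, "rx": 0, "ry": 0, "rz": 0}, {"dx": 0, "dy": 0, "dz": 0.08, "rx": 0, "ry": 0, "rz": 0}, {"dx": 0, "dy": 0, "dz": 0.08, "rx": 0, "ry": 0, "rz": 0}, {"dx": 0, "dy": 0, "dz": 0.08, "rx": 0, "ry": 0, "rz": 0}, {"dx": 0, "dy": 0, "dz": 0.08, "rx": 0, "ry": 0, "rz": 0}, {"dx": 0, "dy": 0, "dz": 0.1, "rx": 0, "ry": 0, "rz": 0}, {"dx": 0, "dy": 0, "dz": 0.1, "rx": 0, "ry": 0, "rz": 0}, {"dx": 0, "dy": 0, "dz": 0.1, "rx": 0, "ry": 0, "rz": 0}, {"dx": 0, "dy": 0, "dz": 0.1, "rx": 0, "ry": 0, "rz": 0}]}}

```text
t: 6.5
tcp_pos: [0.4629, 0.2699, 0.1216]
tool_rot: [0.019, 1.0, -0.0, -0.0]
force: [0.7, 0.1, -1.6]
finger_gap: 0.387
gripper_force: 71.5
```

>>> {"method": "move_arm", "body": {"targets": [{"dx": 0, "dy": 0, "dz": 0.3, "rx": 0, "ry": 0, "rz": 0}, {"dx": 0, "dy": 0, "dz": 0.5, "rx": 0, "ry": 0, "rz": 0}, {"dx": 0, "dy": 0, "dz": 0.5, "rx": 0, "ry": 0, "rz": 0}, {"dx": 0, "dy": 0, "dz": 0.5, "rx": 0, "ry": 0, "rz": 0}, {"dx": 0, "dy": 0, "dz": 0.5, "rx": 0, "ry": 0, "rz": 0}, {"dx": 0, "dy": 0, "dz": 0.5, "rx": 0, "ry": 0, "rz": 0}, {"dx": 0, "dy": 0, "dz": 0.5, "rx": 0, "ry": 0, "rz": 0}, {"dx": 0, "dy": 0, "dz": 0.5, "rx": 0, "ry": 0, "rz": 0}, {"dx": 0, "dy": 0, "dz": 0.5, "rx": 0, "ry": 0, "rz": 0}, {"dx": 0, "dy": 0, "dz": 0.5, "rx": 0, "ry": 0, "rz": 0}]}}

```text
t: 7.75
tcp_pos: [0.463, 0.2699, 0.2421]
tool_rot: [0.019, 1.0, -0.0, -0.0]
force: [-0.0, -0.2, -1.9]
finger_gap: 0.393
gripper_force: 71.5
```

Free of the rail, with the hood at about 0.162 m. Now across the slide file, turning on the way, to a spot where the wrist camera sees the slide.

>>> {"method": "move_arm", "body": {"targets": [{"dx": 0.1, "dy": -0.45, "dz": 0, "rx": 0, "ry": 0, "rz": -0.05}, {"dx": 0.2, "dy": -0.93, "dz": 0, "rx": 0, "ry": 0, "rz": -0.05}, {"dx": 0.2, "dy": -0.93, "dz": 0, "rx": 0, "ry": 0, "rz": -0.05}, {"dx": 0.2, "dy": -0.93, "dz": 0, "rx": 0, "ry": 0, "rz": -0.05}, {"dx": 0.2, "dy": -0.93, "dz": 0, "rx": 0, "ry": 0, "rz": -0.05}, {"dx": 0.2, "dy": -0.93, "dz": 0, "rx": 0, "ry": 0, "rz": -0.05}, {"dx": 0.2, "dy": -0.93, "dz": 0, "rx": 0, "ry": 0, "rz": -0.05}, {"dx": 0.2, "dy": -0.93, "dz": 0, "rx": 0, "ry": 0, "rz": -0.05}, {"dx": 0.2, "dy": -0.93, "dz": 0, "rx": 0, "ry": 0, "rz": -0.05}, {"dx": 0.2, "dy": -0.93, "dz": 0, "rx": 0, "ry": 0, "rz": -0.05}]}}

```text
t: 9.0
tcp_pos: [0.5102, 0.0479, 0.2408]
tool_rot: [0.15, 0.989, -0.0, -0.001]
force: [0.9, 0.5, -2.0]
finger_gap: 0.389
gripper_force: 71.6
```

>>> {"method": "move_arm", "body": {"targets": [{"dx": 0.2, "dy": -0.93, "dz": 0, "rx": 0, "ry": 0, "rz": -0.05}, {"dx": 0.2, "dy": -0.93, "dz": 0, "rx": 0, "ry": 0, "rz": -0.05}, {"dx": 0.2, "dy": -0.93, "dz": 0, "rx": 0, "ry": 0, "rz": -0.05}, {"dx": 0.2, "dy": -0.93, "dz": 0, "rx": 0, "ry": 0, "rz": -0.05}, {"dx": 0.2, "dy": -0.93, "dz": 0, "rx": 0, "ry": 0, "rz": -0.05}, {"dx": 0.2, "dy": -0.93, "dz": 0, "rx": 0, "ry": 0, "rz": -0.05}, {"dx": 0.2, "dy": -0.93, "dz": 0, "rx": 0, "ry": 0, "rz": -0.05}, {"dx": 0.2, "dy": -0.93, "dz": 0, "rx": 0, "ry": 0, "rz": -0.05}, {"dx": 0.2, "dy": -0.93, "dz": 0, "rx": 0, "ry": 0, "rz": -0.05}, {"dx": 0.2, "dy": -0.93, "dz": 0, "rx": 0, "ry": 0, "rz": -0.05}]}}

```text
t: 10.25
tcp_pos: [0.5609, -0.1847, 0.2412]
tool_rot: [0.278, 0.961, 0.0, -0.0]
force: [-0.5, 0.7, -3.0]
finger_gap: 0.389
gripper_force: 71.6
```

>>> {"method": "move_arm", "body": {"targets": [{"dx": 0.2, "dy": -0.93, "dz": 0, "rx": 0, "ry": 0, "rz": -0.06}, {"dx": 0.2, "dy": -0.93, "dz": 0, "rx": 0, "ry": 0, "rz": -0.06}, {"dx": 0.2, "dy": -0.93, "dz": 0, "rx": 0, "ry": 0, "rz": -0.06}, {"dx": 0.2, "dy": -0.93, "dz": 0, "rx": 0, "ry": 0, "rz": -0.06}, {"dx": 0.1, "dy": -0.4, "dz": 0, "rx": 0, "ry": 0, "rz": -0.03}, {"dx": 0, "dy": 0, "dz": 0, "rx": 0, "ry": 0, "rz": 0}, {"dx": 0, "dy": 0, "dz": 0, "rx": 0, "ry": 0, "rz": 0}, {"dx": 0, "dy": 0, "dz": 0, "rx": 0, "ry": 0, "rz": 0}, {"dx": 0, "dy": 0, "dz": 0, "rx": 0, "ry": 0, "rz": 0}, {"dx": 0, "dy": 0, "dz": 0, "rx": 0, "ry": 0, "rz": 0}]}}

```text
t: 11.5
tcp_pos: [0.5831, -0.2858, 0.2415]
tool_rot: [0.344, 0.939, -0.0, 0.0]
force: [0.2, -0.2, -2.3]
finger_gap: 0.384
gripper_force: 71.6
```

```bash
python3 look.py w3
```

```text
11.5 [ 0.58313655 -0.28575824  0.24145225] [ 3.43698233e-01  9.39080147e-01 -1.39495431e-06  3.81378021e-05] [-6.27426966e-01  5.50865472e-01  1.35652583e+00  1.92232914e-05
  1.23412721e+00 -1.49652521e+00] 0.38398536336263067 71.59305810928345
```

View pics/w3.png

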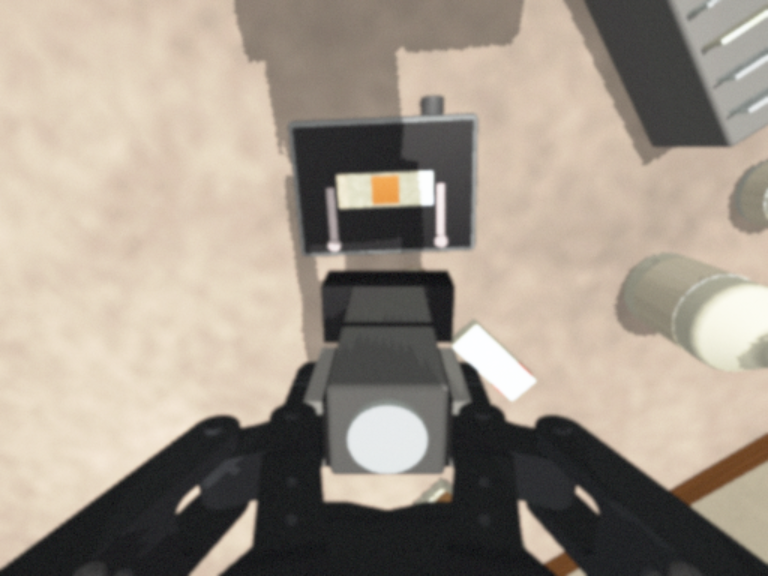

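The picture shows the slide at (337,174), (433,170), (435,206), (340,209) with the amber square at (385,189). The viewer sits square in the fingers, and the near lower edge of its hood runs from (323,272) to (452,272).

```bash
python3 - <<'E'
from h import *
import pickle;m=pickle.load(open("w3.pkl","rb"))
f=lambda u,v,z:atz("wrist",(u+.5)/1.5-.5,(v+.5)/1.5-.5,z,m)
def yaw(a,b): d=b-a;return np.degrees(np.arctan2(d[1],d[0])).round(2),np.linalg.norm(d).round(4)
z=.0315
P=[f(*p,z) for p in ((337,174),(433,170),(435,206),(340,209))]
print("slide",f(385,189,z),sum(P)/4,yaw(P[0],P[1]),yaw(P[3],P[2]))
s=[f(*p,.03) for p in ((291,122),(476,116),(474,247),(305,253))]
print("stand",sum(s)/4,yaw(s[0],s[1]),yaw(s[3],s[2]))
x,y=.3437,.9391;ty=np.degrees(np.arctan2(y*y-x*x,2*x*y));out=np.array([np.sin(np.radians(ty)),-np.cos(np.radians(ty))])
print("tool yaw",ty)
for z in(.158,.162,.166):
  a,b=f(323,272,z),f(452,272,z);print(z,"mouth",((a+b)/2)[:2]+.015*out,yaw(a,b))
E
```

```text
slide [ 0.54809345 -0.25757449  0.0315    ] [ 0.5492991  -0.25732497  0.0315    ] (np.float64(52.09), np.float64(0.0758)) (np.float64(51.57), np.float64(0.0768))
stand [ 0.54804437 -0.25598729  0.03      ] (np.float64(51.52), np.float64(0.1414)) (np.float64(51.84), np.float64(0.1414))
tool yaw 49.79588907720565
0.158 mouth [ 0.58539283 -0.28686255] (np.float64(49.76), np.float64(0.07))
0.162 mouth [ 0.5845056  -0.28612513] (np.float64(49.76), np.float64(0.0687))
0.166 mouth [ 0.58361836 -0.28538771] (np.float64(49.76), np.float64(0.0675))
```

>>> {"method": "move_arm", "body": {"targets": [{"dx": -0.47, "dy": 0.38, "dz": 0, "rx": 0, "ry": 0, "rz": 0.02}, {"dx": -0.47, "dy": 0.38, "dz": 0, "rx": 0, "ry": 0, "rz": 0.02}, {"dx": -0.47, "dy": 0.38, "dz": 0, "rx": 0, "ry": 0, "rz": 0.025}, {"dx": 0, "dy": 0, "dz": -0.67, "rx": 0, "ry": 0, "rz": 0}, {"dx": 0, "dy": 0, "dz": -0.67, "rx": 0, "ry": 0, "rz": 0}, {"dx": 0, "dy": 0, "dz": -0.67, "rx": 0, "ry": 0, "rz": 0}, {"dx": 0, "dy": 0, "dz": -0.67, "rx": 0, "ry": 0, "rz": 0}, {"dx": 0, "dy": 0, "dz": -0.67, "rx": 0, "ry": 0, "rz": 0}, {"dx": 0, "dy": 0, "dz": -0.67, "rx": 0, "ry": 0, "rz": 0}, {"dx": 0, "dy": 0, "dz": 0, "rx": 0, "ry": 0, "rz": 0}]}}

```text
t: 12.8
tcp_pos: [0.5469, -0.257, 0.1389]
tool_rot: [0.328, 0.945, 0.001, -0.002]
force: [-0.0, 0.3, -1.7]
finger_gap: 0.388
gripper_force: 71.6
```

```bash
python3 - <<'E'
from station import sensors,cams
import cv2,numpy as np
s=sensors.sense();print(s['t'],s['tcp_pos'],s['tool_rot'],s['qd'].round(3) if hasattr(s['qd'],'round') else s['qd'])
a=cams.snapshot("scene")[:,:,::-1];b=cams.snapshot("side")[:,:,::-1]
c=lambda im,x,y:cv2.resize(im[y:y+120,x:x+80],(400,600),interpolation=cv2.INTER_CUBIC)
cv2.imwrite("pics/c2.png",np.hstack([c(a,122,120),c(b,260,85)]))
E
```

```text
12.8 [ 0.54687872 -0.25696981  0.13892971] [ 3.27913874e-01  9.44705753e-01  5.30610443e-04 -1.80295456e-03] [ 0.001 -0.031 -0.026  0.     0.01  -0.001]
```

View pics/c2.png

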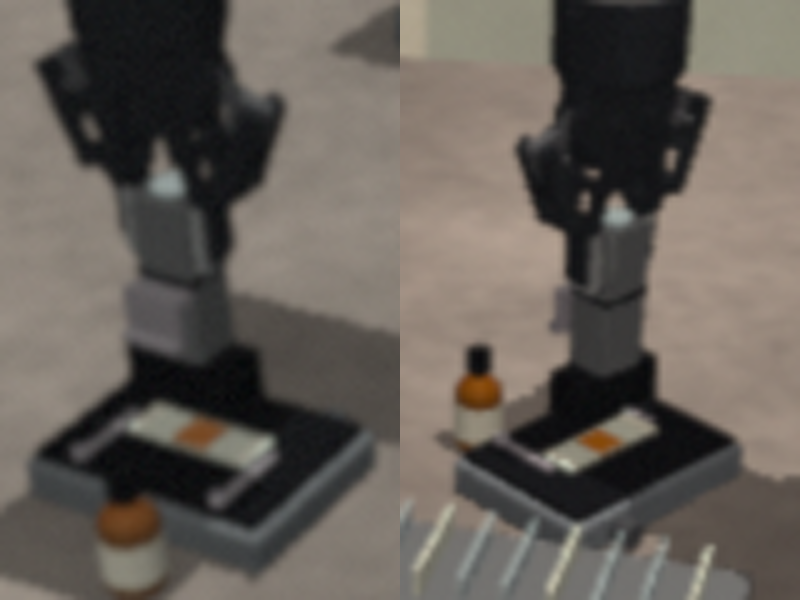

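Left is the scene view, with the lens at (167,183) and amber at (200,434). Right is the side view, with the lens at (617,214) and amber at (600,441). I triangulate both to check the offset and the height.

```bash
python3 - <<'E'
from h import *
S=lambda x,y:("scene",122+(x+.5)/5-.5,120+(y+.5)/5-.5)
D=lambda x,y:("side",260+(x-400+.5)/5-.5,85+(y+.5)/5-.5)
L=tri(S(167,183),D(617,214));A=tri(S(200,434),D(600,441))
print(L,A,L-A, "mouth above slide",L[2]-A[2]-.12)
print("start lens",tri(("scene",344,140.5),("side",318.25,275.75)))
import cv2,pickle
E
```

```text
[ 0.54316775 -0.2599717   0.18097344] [ 0.54583484 -0.25886422  0.0307778 ] [-0.00266709 -0.00110749  0.15019564] mouth above slide 0.030195640085149966
start lens [0.46073968 0.27141795 0.14085697]
```

The hood is about 28–30 mm above the slide and centred within 3 mm. I lower it about 18 mm, gently.

>>> {"method": "move_arm", "body": {"targets": [{"dx": 0.04, "dy": 0, "dz": -0.1, "rx": 0, "ry": 0, "rz": 0}, {"dx": 0, "dy": 0, "dz": -0.1, "rx": 0, "ry": 0, "rz": 0}, {"dx": 0, "dy": 0, "dz": -0.1, "rx": 0, "ry": 0, "rz": 0}, {"dx": 0, "dy": 0, "dz": -0.1, "rx": 0, "ry": 0, "rz": 0}, {"dx": 0, "dy": 0, "dz": -0.1, "rx": 0, "ry": 0, "rz": 0}, {"dx": 0, "dy": 0, "dz": -0.1, "rx": 0, "ry": 0, "rz": 0}, {"dx": 0, "dy": 0, "dz": -0.05, "rx": 0, "ry": 0, "rz": 0}, {"dx": 0, "dy": 0, "dz": -0.05, "rx": 0, "ry": 0, "rz": 0}, {"dx": 0, "dy": 0, "dz": 0, "rx": 0, "ry": 0, "rz": 0}, {"dx": 0, "dy": 0, "dz": 0, "rx": 0, "ry": 0, "rz": 0}]}}

```text
t: 14.15
tcp_pos: [0.5489, -0.2577, 0.1234]
tool_rot: [0.328, 0.945, -0.0, 0.0]
force: [0.3, -0.6, -1.5]
finger_gap: 0.389
gripper_force: 71.6
```

>>> {"method": "move_arm", "body": {"targets": [{"dx": 0, "dy": 0, "dz": 0, "rx": 0, "ry": 0, "rz": 0}, {"dx": 0, "dy": 0, "dz": 0, "rx": 0, "ry": 0, "rz": 0}, {"dx": 0, "dy": 0, "dz": 0, "rx": 0, "ry": 0, "rz": 0}, {"dx": 0, "dy": 0, "dz": 0, "rx": 0, "ry": 0, "rz": 0}, {"dx": 0, "dy": 0, "dz": 0, "rx": 0, "ry": 0, "rz": 0}, {"dx": 0, "dy": 0, "dz": 0, "rx": 0, "ry": 0, "rz": 0}, {"dx": 0, "dy": 0, "dz": 0, "rx": 0, "ry": 0, "rz": 0}, {"dx": 0, "dy": 0, "dz": 0, "rx": 0, "ry": 0, "rz": 0}, {"dx": 0, "dy": 0, "dz": 0, "rx": 0, "ry": 0, "rz": 0}, {"dx": 0, "dy": 0, "dz": 0, "rx": 0, "ry": 0, "rz": 0}]}}

```text
t: 15.4
tcp_pos: [0.5488, -0.2576, 0.1233]
tool_rot: [0.328, 0.945, -0.0, -0.0]
force: [0.9, 0.3, -2.6]
finger_gap: 0.392
gripper_force: 71.6
```

```bash
python3 - <<'E'
from station import sensors,cams
import cv2,numpy as np
a=cams.snapshot("scene")[:,:,::-1];b=cams.snapshot("side")[:,:,::-1]
c=lambda im,x,y:cv2.resize(im[y:y+120,x:x+80],(400,600),interpolation=cv2.INTER_CUBIC)
cv2.imwrite("pics/c3.png",cv2.convertScaleAbs(np.hstack([c(a,122,120),c(b,260,85)]),alpha=1.8))
E
```

```text
(no output)
```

View pics/c3.png

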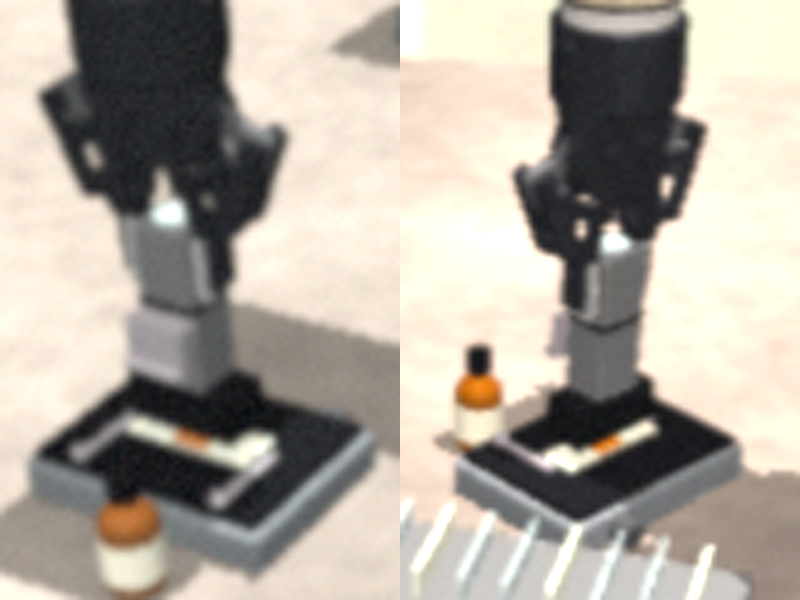

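The hood hovers over the slide, clear of it: lens at (168,213) in the scene view and (614,243) in the side view, amber still partly visible below the edge. I'll check with a triangulation and hand in if it agrees.

```bash
python3 - <<'E'
from h import *
from station import order,sensors
S=lambda x,y:("scene",122+(x+.5)/5-.5,120+(y+.5)/5-.5)
D=lambda x,y:("side",260+(x-400+.5)/5-.5,85+(y+.5)/5-.5)
d=tri(S(168,213),D(614,243))-tri(S(200,434),D(600,441));h=d[2]-.12
print(d,h,sensors.sense()['t'])
if .008<h<.017 and np.hypot(*d[:2])<.007: print(order.sign_off())
E
```

```text
[-0.00217848 -0.00207037  0.13261011] 0.012610105879579253 15.5
the job is handed in; nothing more can be done
None
```

The job is handed in. At hand-in the viewer was held steady about 12 mm above the slide, centred to within about 3 mm and aligned with its long side by my camera measurements; the judge's result was not shown to me.

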